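Square a card panel into the registration fence

TASK

On the lettering desk, push the wooden card panel back along the desk until its long far edge lies flush against the black fence, then push the orange sliding stop along the fence so that it takes the panel with it, right up to the fence's fixed end stop, and the panel sits squarely trapped between the two. Only push with the fingertips: do not pinch the stop or lift the panel, and leave the bottle, the jar and the tin where they stand.

Things in the scene. Friction and masses are not known exactly. Their poses are not given: they have to be found in the camera images.
- panel: Loose wooden panel lying flat, 100 (its x) by 130 (its y) by 20 mm high, about 0.2 kg; white card with leaf motif on top. Origin: centre of its underside. Its +x edge, 130 mm long, goes against the fence. It starts 2 to 8 cm short of the fence, on the robot's side, 2 to 9 cm short of the end stop, up to 0.3 rad from square, between end stop and sliding stop.
- fence: Black L-shaped fence fixed to the desk, 16 mm high. Origin: inner corner of the L, on the desk. Long leg y = -380 to 20, x = 0 to 20 mm (own frame); its face x = 0 looks to -x, the robot's side. Fixed end stop: short leg x = -80 to 0, y = 0 to 20 mm; its face y = 0 looks to -y. The seated panel has its centre at x = -50, y = -65 mm, axes parallel.
- stop (a joint): Position of the sliding stop along the fence, m: 0 is farthest from the end stop, growing towards it (+y of the fence), range 0 to 0.165. The stop's face lies at y = -0.275 + value in the fence frame; 0.145 touches the seated panel. It slides with about 2 N and stays where it is left.
- stop_face (a point): Centre of the sliding stop's flat face that meets the panel, 14 mm above the desk. In the fence frame it is at x = -44 mm; the face spans x = -83 to -5 mm and 2 to 26 mm in height, and looks to +y of the fence.
- stop_back (a point): Centre of the outer side of the sliding stop's orange bar, the side to push towards the end stop; 30 mm from the face that meets the panel (-y of the fence), 14 mm above the desk, same spans as that face. The bar is 22 mm of orange and an 8 mm grey pad on the panel side. The black carriage that rides on the fence is 28 mm high, its brass knob 36 mm.
- amber_bottle: Bystander: amber dropper bottle, 42 mm in diameter, 98 mm tall, standing; origin at the centre of its underside.
- ink_jar: Bystander: ink jar with black cap, 48 mm in diameter, 45 mm tall, standing; origin at the centre of its underside.
- tin: Bystander: flat round red tin, 60 mm in diameter, 22 mm high; origin at the centre of its underside.
Things that resemble listed ones, but are neither listed nor needed, are in the scene too. What is meant by the panel is not green, and is the smaller of those in its own colour.

How it is judged:
By the outcome, as a careful person would: the job done as asked, in the order asked, and still so for the second after the job is handed in, with the robot touching nothing.
It also fails if it takes over 48 s, if anything falls off the work surface, if the arm or the gripper's body presses on something with over 40 N, if the wrist force passes 120 N, or if a joint passes its speed limit or range.

ROBOT

A 7-joint arm with a two-finger parallel gripper is mounted at the origin on the work surface. World frame = base frame: x ahead of the robot, y to its left, z up, the work surface at z = 0. Lengths are in m, angles in degrees, forces in N, time in s.
With the tool pointing down it reaches from about 0.425 to 0.95 m from the base axis. Payload 4.7 kg.
Tool frame: the origin (TCP) lies midway between the tips of the shut fingers; the grasp point (between the pads) lies 19 mm behind it (arm.hold_point_z is the distance from the TCP to the grasp point, in m); z points along the fingers, y is the direction in which the jaws open and shut (so a half turn about z gives the same grasp; the last joint's range is limited). The gripper opens to 87 mm and grips with 3 to 60 N. Pads are 19 mm wide; open, the fingers measure 117 mm over their backs; the gripper's body (75 mm by 190 mm) begins 51 mm behind the grasp point.
Start: joints at [-66.687, 26.849, -2.785, 87.806, 1.381, 65.374, -4.715], TCP at [0.285, 0.612, 0.223] pointing down, gripper open.
Joint ranges: [-148.3, 148.3], [-19.14, 114.17], [-79.39, 73.82], [5.75, 140.21], [-59.74, 239.74], [12.07, 113.84], [-152.46, 152.46]. Speed limits (degrees/s): [147.25, 147.25, 180, 180, 180, 180, 180].

INTERFACE

Orientations are given as [roll, pitch, yaw] about the fixed x, y, z axes, in that order (R = Rz(yaw) Ry(pitch) Rx(roll)).
In Python, from cell import status, cams, sign_off, arm gives the robot as it stands.
- The arm moves only by the tool step_arm, never from a script. Its argument "increments" is a list of rows, each a list of 7 numbers: the opening, from 0 (shut) to 1 (fully open), then the shift along the world's x, y, z in mm, then the turn, a rotation vector about the world's x, y, z in rad. In form: [[hand, dx, dy, dz, rx, ry, rz], ...]. A call has 1 to 8 rows; each row shifts and turns the commanded pose from where the row before left it; what a row does not reach is not made up. A row lasts 1/12 s, in which the tool goes at most 41.7 mm and 7.16 degrees, less where a joint would pass 70% of its speed; a pose out of reach is approached as far as the arm can. A call is refused whole if a number of a shift passes 41.7 or a number of a turn 0.125, either way. A call with a gripper value outside its range is refused whole. The fingers move at their own pace and stop on an object; "force" is the grip in N (left out, the last holds). Time passes only in rows, so rows that do not move let the fingers close. It gives the time, the measured TCP pose, the force and the opening at its end, in the units of the state.
- status.state(): the state, without advancing time (a new reading comes with each control period).
- cams.read_camera(name): name is "side" or "top"; returns the picture (420x560x3 uint8, red, green, blue); there is no depth.
- cams.get_calibration(name): a dict with "camera_matrix" (3x3 intrinsics, pixels), "R" (3x3) and "t" (3): a world point X has camera coordinates R X + t. Camera axes: x right, y down, z forward; pixel columns grow to the right and rows downward; lengths in m; the calibration is good to about 2 mm. A picture is of the moment at which its call begins. get_calibration takes no time and is no camera call.
- sign_off(): hands the job in, once; it reports no verdict.
The state is a dict: "t": time; "joint_positions": joint angles; "qd": joint speeds; "joint_torque": joint torques, N m; "ee_pos": TCP position; "tcp_rot": TCP orientation; "contact_force": force on the tool from outside, world axes, zero at the start; "ft_torque": the same for the moment, N m; "finger_gap": finger opening in m.
Only numpy, scipy, OpenCV 4.12 (cv2) and the standard library are available. Lean on these libraries where they do the work, as an engineer would, in place of code of your own. Each camera call takes 0.05 s, during which the arm holds its last target.

## Working session

There is one attempt and no reset: what is moved stays moved. The work goes in short steps, Python scripts to look and compute and a tool call to move; the robot and the scene stay as the last step left them, time stands still between calls to the robot, and variables do not carry over. Pictures are saved under pics/ and viewed, and the job is handed in when it is done.

Besides the shell and the picture viewer there is one more tool, called after "Emit:" as name(argument=value, ...) on one line, values as JSON. step_arm: Moves the arm, as the interface text tells. Its arguments: {"type":"object","properties":{"increments":{"type":"array","items":{"type":"array","items":{"type":"number"}}},"force":{"type":"number"}},"required":["increments"]}

```bash
mkdir -p pics; ls; python3 - <<'E'
from cell import status,cams,arm
import cv2
print(status.state())
for n in("top","side"):
    im=cams.read_camera(n); cv2.imwrite(f"pics/{n}0.png",im[:,:,::-1]); c=cams.get_calibration(n); print(n,c)
E
```

```text
pics
{'t': 0.0, 'joint_positions': array([-66.68609576,  26.89841826,  -2.78189363,  87.87180337,
         1.38251853,  65.37357018,  -4.71524412]), 'qd': array([-0.08265258, -0.01153267,  0.00610205, -0.08991624,  0.04155411,
        0.12472111,  0.06596203]), 'joint_torque': array([-7.81158315e-05, -5.07978559e+01, -8.06862395e-02, -2.36160082e+01,
       -6.12238725e-02,  3.81999894e-02,  2.00797740e-04]), 'ee_pos': array([0.28472173, 0.61137739, 0.2215004 ]), 'tcp_rot': array([-1.79889989e+02,  6.54061385e-03,  1.55030784e+02]), 'contact_force': array([ 0.34695705,  0.02106557, -0.41767487]), 'ft_torque': array([ 0.00428935, -0.0551502 ,  0.02622101]), 'finger_gap': 0.08699122244399682}
top {'camera_matrix': array([[520.1712026 ,   0.        , 273.86952724],
       [  0.        , 520.1712026 , 207.00100153],
       [  0.        ,   0.        ,   1.        ]]), 'R': array([[ 0.00661844, -0.9999705 , -0.00389844],
       [-0.99729374, -0.00631516, -0.07324832],
       [ 0.07322154,  0.00437268, -0.99730611]]), 't': array([0.02062461, 0.58506728, 1.0573437 ])}
side {'camera_matrix': array([[387.63796655,   0.        , 274.35741663],
       [  0.        , 387.63796655, 206.0547416 ],
       [  0.        ,   0.        ,   1.        ]]), 'R': array([[ 0.98480316, -0.17360079,  0.00505066],
       [-0.12919871, -0.75173329, -0.64668753],
       [ 0.11606221,  0.63620738, -0.76273831]]), 't': array([-0.56961943,  0.11715438,  0.72647582])}
```

View pics/top0.png

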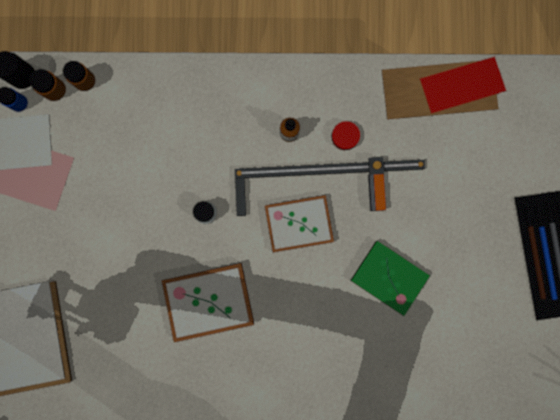

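View pics/side0.png

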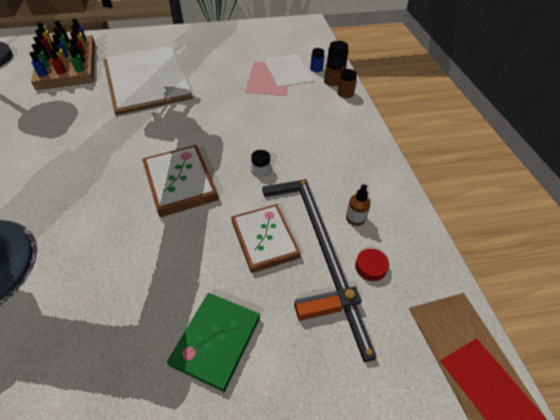

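The top view shows these candidates for the panel: a small wooden one at (299,222), a larger wooden one at (208,302), and a green one at (391,278). The description (not green, the smaller wooden one) points to (299,222). The fence corner is at about (240,172), the orange stop at (378,190), the bottle at (290,128), the tin at (346,135) and the jar at (203,211). Next I'll check the choice in a close crop.

```bash
python3 - <<'E'
import cv2
t=cv2.imread("pics/top0.png")[145:260,225:435]; cv2.imwrite("pics/ct.png",cv2.resize(t,None,fx=3.8,fy=3.8,interpolation=cv2.INTER_CUBIC))
t=cv2.imread("pics/side0.png")[170:365,220:385]; cv2.imwrite("pics/cs.png",cv2.resize(t,None,fx=3,fy=3,interpolation=cv2.INTER_CUBIC))
E
```

```text
(no output)
```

View pics/ct.png

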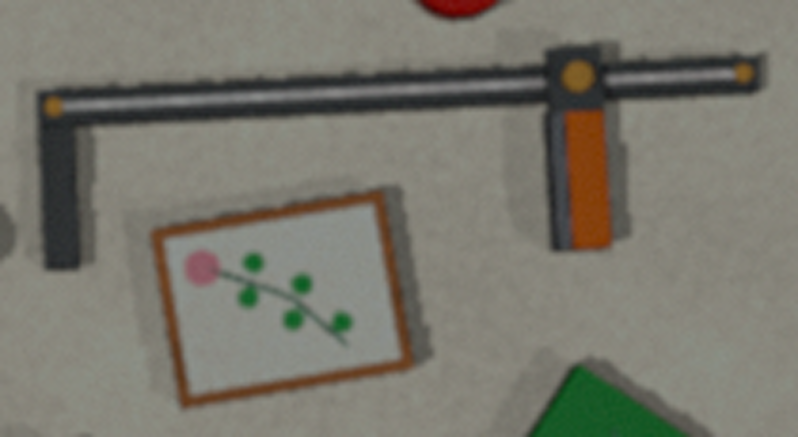

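View pics/cs.png

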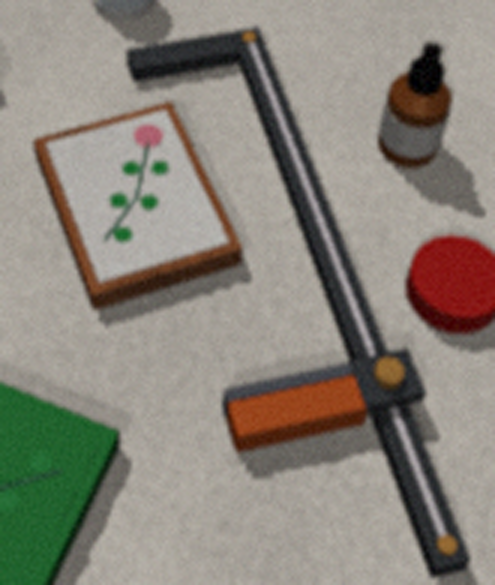

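The crops confirm the choice: the small wood-edged panel has corners at about (266,206), (325,196), (333,241) and (274,251) in the top view. Now to measure it.

```bash
cat > h.py <<'E'
import numpy as np,cv2
from cell import status,cams
C={n:cams.get_calibration(n) for n in("top","side")}
def proj(n,X):
    c=C[n];p=c["camera_matrix"]@(c["R"]@np.asarray(X,float)+c["t"]);return p[:2]/p[2]
def plane(n,uv,z):
    c=C[n];uv=np.atleast_2d(uv);o=-c["R"].T@c["t"]
    d=(c["R"].T@np.linalg.inv(c["camera_matrix"])@np.c_[uv,np.ones(len(uv))].T).T
    return o+d*((z-o[2])/d[:,2])[:,None]
def tri(a,b):
    P=[C[n]["camera_matrix"]@np.c_[C[n]["R"],C[n]["t"]] for n in("top","side")]
    X=cv2.triangulatePoints(P[0],P[1],np.array(a,float).reshape(2,1),np.array(b,float).reshape(2,1));return (X[:3]/X[3]).ravel()
def hsv(rgb): return cv2.cvtColor(cv2.GaussianBlur(rgb,(3,3),0),cv2.COLOR_RGB2HSV).astype(int)
def brown(rgb):
    h=hsv(rgb);return ((h[...,0]<=16)&(h[...,1]>90)&(h[...,2]>50)).astype(np.uint8)
def dark(rgb): return (hsv(rgb)[...,2]<80).astype(np.uint8)
def panel_top(rgb,box=(240,155,360,262)):
    m=brown(rgb);x0,y0,x1,y1=box;r=np.zeros_like(m);r[y0:y1,x0:x1]=m[y0:y1,x0:x1]
    cs,_=cv2.findContours(r,cv2.RETR_EXTERNAL,cv2.CHAIN_APPROX_NONE)
    c=max(cs,key=lambda c:cv2.contourArea(cv2.convexHull(c)))
    return cv2.boxPoints(cv2.minAreaRect(c)),c
E
python3 - <<'E'
from h import *
t=cv2.imread("pics/top0.png")[:,:,::-1].copy()
b,c=panel_top(t); print("box px",b.round(1).tolist())
W=plane("top",b,.02);print("corners",W.round(4).tolist(),"ctr",W.mean(0).round(4)); 
for i in range(4):
    d=W[(i+1)%4]-W[i];print(np.linalg.norm(d).round(4),np.degrees(np.arctan2(d[1],d[0])).round(2))
# two-view heights (corner pixels from crops)
f=lambda p:(p[0]/3.8+225,p[1]/3.8+145); g=lambda p:(p[0]/3+220,p[1]/3+170)
for nm,a,s in[("panel FL",(153,231),(170,104)),("FR",(380,190),(238,244)),("NR",(412,364),(95,292)),("NL",(184,407),(37,142)),
 ("brass corner",(54,107),(250,37)),("brass end",(744,72),(447,545)),("endstop tip outer",(45,268),(131,52)),("stop tip pad",(552,248),(227,395)),("stop tip back",(610,245),(238,432)),("knob",(578,76),(389,370))]:
    print(nm,tri(f(a),g(s)).round(4))
E
```

```text
box px [[264.1000061035156, 205.0], [325.6000061035156, 194.3000030517578], [333.79998779296875, 241.3000030517578], [272.29998779296875, 252.0]]
corners [[0.5891, 0.0448, 0.02], [0.6122, -0.0829, 0.02], [0.5147, -0.0998, 0.02], [0.4918, 0.0271, 0.02]] ctr [ 0.5519 -0.0277  0.02  ]
0.1298 -79.74
0.099 -170.21
0.1289 100.21
0.0989 10.29
panel FL [0.5886 0.0422 0.0186]
FR [ 0.6109 -0.0816  0.0223]
NR [ 0.5168 -0.0992  0.0197]
NL [0.4933 0.0247 0.0181]
brass corner [0.6573 0.0972 0.017 ]
brass end [ 0.6783 -0.2824  0.0184]
endstop tip outer [0.5691 0.1016 0.0122]
stop tip pad [ 0.5816 -0.1768  0.0144]
stop tip back [ 0.582  -0.2058  0.0273]
knob [ 0.673  -0.1877  0.0356]
```

```bash
python3 - <<'E'
from h import *
t=cv2.imread("pics/top0.png")[:,:,::-1].copy()
g=cv2.cvtColor(t,cv2.COLOR_RGB2GRAY).astype(float)
# near edge of long leg per column: light->dark crossing below the bar
P=[]
for u in range(255,360,3):
    col=g[:,u]; 
    # bar dark lower strip: search rows 195->165 upward for crossing below 85
    for v in range(190,160,-1):
        if col[v]<85: 
            P.append((u,v+ (85-col[v])/(col[v+1]-col[v])+0.0));break
P=np.array(P);W=plane("top",P,.016);k=np.polyfit(W[:,1],W[:,0],1);r=W[:,0]-np.polyval(k,W[:,1]);print(P[::6].round(1).tolist(),"face x=",k,r.std()); print("ang of fence +y from world y (deg)",-np.degrees(np.arctan(k[0])))
# end stop right face rows 185..212
Q=[]
for v in range(184,211,3):
    row=g[v]
    for u in range(242,256):
        if row[u]>85: Q.append((u-(row[u]-85)/(row[u]-row[u-1]),v));break
W2=plane("top",Q,.016);k2=np.polyfit(W2[:,0],W2[:,1],1);print(np.array(Q).round(1).tolist(),"end face y=",k2)
# stop orange
h=hsv(t);m=((h[...,0]<=16)&(h[...,1]>150)&(h[...,2]>90)).astype(np.uint8);m[:, :360]=0;m[:,400:]=0;m[:160]=0;m[220:]=0
b=cv2.boxPoints(cv2.minAreaRect(cv2.findNonZero(m)));print("orange",b.round(1).tolist(),plane("top",b,.026).round(4).tolist())
# bystanders, rough
for nm,px,z in(("bottle",(289,128),.09),("tin",(346,135),.022),("jar",(203,211),.045)):print(nm,plane("top",px,z).round(3))
E
```

```text
[[255.0, 177.4], [273.0, 176.5], [291.0, 175.5], [309.0, 174.6], [327.0, 173.7], [345.0, 172.9]] face x= [-0.05520727  0.65086264] 0.00019339981862004704
ang of fence +y from world y (deg) 3.159935829028566
[[245.7, 184.0], [245.7, 187.0], [245.9, 190.0], [245.6, 193.0], [245.9, 196.0], [246.2, 199.0], [246.7, 202.0], [246.8, 205.0], [246.6, 208.0]] end face y= [0.06171961 0.04500207]
orange [[373.29998779296875, 174.10000610351562], [383.20001220703125, 173.5], [385.3999938964844, 208.89999389648438], [375.5, 209.5]] [[0.6543, -0.1814, 0.026], [0.6557, -0.2019, 0.026], [0.5821, -0.2058, 0.026], [0.5807, -0.1854, 0.026]]
bottle [[ 0.736 -0.005  0.09 ]]
tin [[ 0.737 -0.126  0.022]]
jar [[0.574 0.168 0.045]]
```

The fence has a yaw of 3.2° with its corner at about (0.646, 0.085). The panel centre is at (0.552, -0.028), turned 10.2°. In the fence frame that is (-100, -107) mm, so it needs +50 mm in x and then about +42 mm in y. The stop value is about 0.017. Measured heights are about 20 mm for the panel, 17 mm for the fence and 27 mm for the stop. I'll push the panel with open fingers spread along the fence direction, so the two contacts square it up.

Emit:
step_arm(increments=[[1,10,-36,-5,0,0,0.123],[1,10,-36,-5,0,0,0.123],[1,10,-36,-5,0,0,0.123],[1,10,-36,-5,0,0,0.123],[1,10,-36,-5,0,0,0],[1,10,-36,-5,0,0,0],[1,10,-36,-5,0,0,0],[1,10,-36,-5,0,0,0]])

```text
t: 0.77
ee_pos: [0.3649, 0.3218, 0.1821]
tcp_rot: [-180.0, -0.0, -176.8]
contact_force: [0.3, -0.2, 1.1]
finger_gap: 0.0872
```

Emit:
step_arm(increments=[[1,10,-36,-5,0,0,0],[1,10,-36,-5,0,0,0],[1,10,-36,-5,0,0,0],[1,10,-36,-5,0,0,0],[1,10,-36,-5,0,0,0],[1,10,-36,-5,0,0,0],[1,10,-36,-5,0,0,0],[1,0,0,0,0,0,0]])

```text
t: 1.43
ee_pos: [0.4354, 0.0644, 0.1467]
tcp_rot: [-179.8, -0.1, -177.4]
contact_force: [-0.7, -0.3, 0.1]
finger_gap: 0.0872
```

Emit:
step_arm(increments=[[1,6,-25,-20,0,0,0],[1,6,-25,-20,0,0,0],[1,6,-24,-20,0,0,0],[1,6,-24,-20,0,0,0],[1,0,0,-15,0,0,0],[1,0,0,0,0,0,0],[1,0,0,0,0,0,0],[1,0,0,0,0,0,0]])

```text
t: 2.1
ee_pos: [0.4593, -0.0251, 0.0531]
tcp_rot: [180.0, 0.0, -176.7]
contact_force: [-0.2, 0.1, -0.1]
finger_gap: 0.0868
```

```bash
python3 - <<'E'
from h import *
print(status.state()['ee_pos'],status.state()['tcp_rot'])
for n in("top","side"): cv2.imwrite(f"pics/{n}1.png",cams.read_camera(n)[:,:,::-1])
E
```

```text
[ 0.45925267 -0.02509634  0.05313606] [ 1.79970774e+02  3.83397780e-02 -1.76694206e+02]
```

View pics/side1.png

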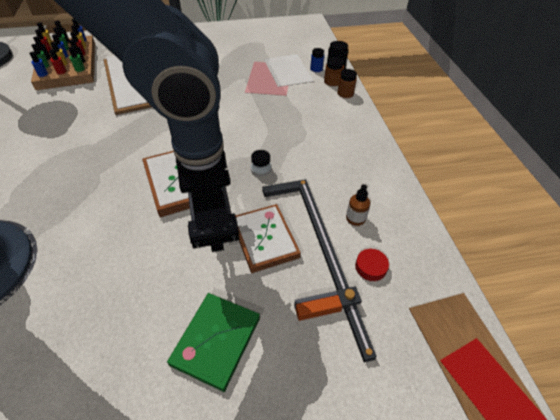

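The fingers are 5 cm above the desk on the robot's side of the panel, and the path down is clear. I'll lower them and then push.

Emit:
step_arm(increments=[[1,0,-8,-12,0,0,0],[1,0,0,-15,0,0,0],[1,0,0,-10,0,0,0],[1,0,0,-6,0,0,0],[1,0,0,0,0,0,0],[1,0,0,0,0,0,0]])

```text
t: 2.7
ee_pos: [0.459, -0.0337, 0.0097]
tcp_rot: [180.0, -0.0, -176.7]
contact_force: [-0.6, 0.2, -1.3]
finger_gap: 0.0872
```

Emit:
step_arm(increments=[[1,6,0.3,0,0,0,0],[1,6,0.3,0,0,0,0],[1,6,0.3,0,0,0,0],[1,6,0.4,0,0,0,0],[1,6,0.3,0,0,0,0],[1,6,0.3,0,0,0,0],[1,6,0.3,0,0,0,0],[1,0,0,0,0,0,0]])

```text
t: 3.37
ee_pos: [0.5027, -0.0317, 0.0097]
tcp_rot: [-180.0, 0.1, -176.8]
contact_force: [0.2, -0.2, 0.1]
finger_gap: 0.0874
```

```bash
python3 - <<'E'
from h import *
for n in("top","side"): 
    im=cams.read_camera(n)[:,:,::-1]
    cv2.imwrite(f"pics/{n}2.png",im)
    a=im[140:290,200:430] if n=="top" else im[150:350,150:400]
    cv2.imwrite(f"pics/{n}2c.png",cv2.resize(a,None,fx=3,fy=3))
E
```

```text
(no output)
```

View pics/top2c.png

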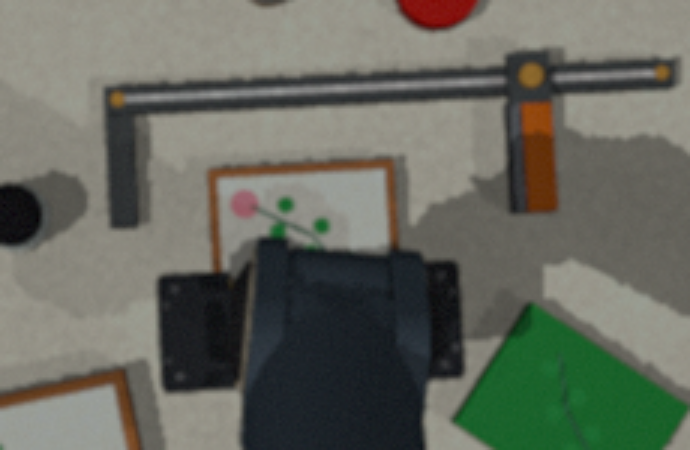

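View pics/side2c.png

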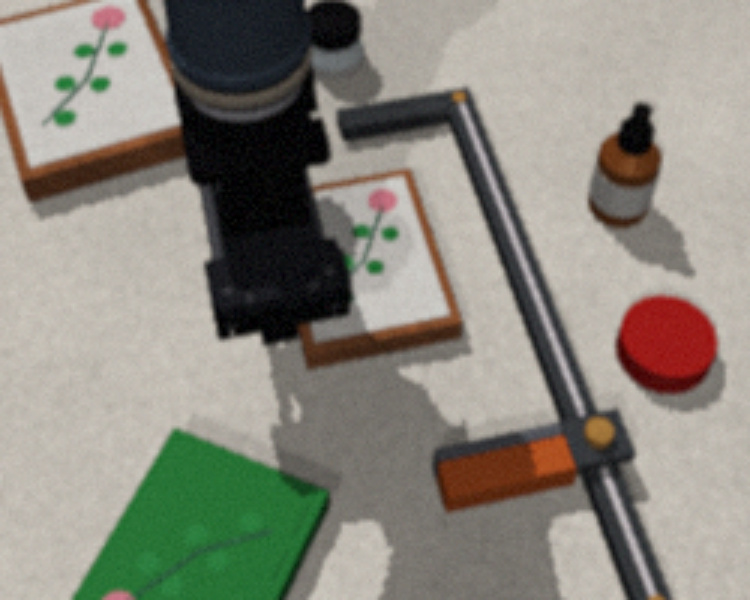

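The panel has been squared and its far edge is now parallel to the fence. I'll measure the gap that's left.

```bash
cat >> h.py <<'E'
O=np.array([.6463,.0849]);YAW=np.radians(3.2)
def tof(W):
    W=np.atleast_2d(W)[:,:2]-O;c,s=np.cos(YAW),np.sin(YAW);return np.c_[W@[c,s],W@[-s,c]]
def far_edge(rgb,u0,u1,vmin,vmax):
    m=brown(rgb);P=[]
    for u in range(u0,u1,3):
        w=np.where(m[vmin:vmax,u])[0]
        if len(w):P.append((u,w[0]+vmin-.0))
    return np.array(P,float)
E
python3 - <<'E'
from h import *
t=cv2.imread("pics/top2.png")[:,:,::-1].copy()
P=far_edge(t,274,330,178,215);F=tof(plane("top",P,.02));k=np.polyfit(F[:,1],F[:,0],1)
print(P[::4].tolist(),F[:,0].mean().round(4),"slope deg",np.degrees(np.arctan(k[0])))
m=brown(t);Q=[(np.where(m[v,240:345])[0][[0,-1]]+240) for v in range(200,214,3)];print(Q)
for s in(0,1):print(tof(plane("top",[(q[s],v) for q,v in zip(Q,range(200,214,3))],.02)).mean(0).round(4))
print(tof([[*status.state()['ee_pos'][:2]]]))
E
```

```text
[[274.0, 196.0], [286.0, 195.0], [298.0, 195.0], [310.0, 194.0], [322.0, 194.0]] -0.0416 slope deg -0.2517224846762386
[array([269, 331]), array([270, 331]), array([270, 331]), array([270, 331]), array([270, 331])]
[-0.062  -0.0486]
[-0.0683 -0.1755]
[[-0.15135048 -0.10855468]]
```

Emit:
step_arm(increments=[[1,5,0.3,0,0,0,0],[1,5,0.3,0,0,0,0],[1,5,0.3,0,0,0,0],[1,5,0.3,0,0,0,0],[1,5,0.3,0,0,0,0],[1,5,0.3,0,0,0,0],[1,5,0.2,0,0,0,0],[1,0,0,0,0,0,0]])

```text
t: 4.13
ee_pos: [0.5375, -0.0298, 0.0097]
tcp_rot: [-180.0, 0.1, -176.8]
contact_force: [0.3, -0.0, 0.2]
finger_gap: 0.0872
```

Emit:
step_arm(increments=[[1,2,0.1,0,0,0,0],[1,1,0.1,0,0,0,0],[1,1,0,0,0,0,0],[1,0,0,0,0,0,0]])

```text
t: 4.47
ee_pos: [0.5398, -0.0297, 0.0095]
tcp_rot: [180.0, -0.0, -176.8]
contact_force: [-0.3, -0.2, 0.2]
finger_gap: 0.0873
```

Emit:
step_arm(increments=[[1,1,0,0,0,0,0],[1,1,0.1,0,0,0,0],[1,0,0,0,0,0,0]])

```text
t: 4.72
ee_pos: [0.5423, -0.0295, 0.0096]
tcp_rot: [-180.0, 0.0, -176.8]
contact_force: [0.0, 0.9, -0.7]
finger_gap: 0.0872
```

Emit:
step_arm(increments=[[1,1,0,0,0,0,0],[1,0,0,0,0,0,0]])

```text
t: 4.88
ee_pos: [0.5431, -0.0295, 0.0096]
tcp_rot: [180.0, 0.0, -176.8]
contact_force: [-0.5, -0.5, 0.5]
finger_gap: 0.0868
```

Emit:
step_arm(increments=[[1,1,0,0,0,0,0],[1,0,0,0,0,0,0]])

```text
t: 5.05
ee_pos: [0.5442, -0.0295, 0.0096]
tcp_rot: [180.0, 0.0, -176.8]
contact_force: [-0.7, 0.2, -0.3]
finger_gap: 0.0868
```

Emit:
step_arm(increments=[[1,1,0,0,0,0,0],[1,0,0,0,0,0,0]])

```text
t: 5.22
ee_pos: [0.5449, -0.0295, 0.0096]
tcp_rot: [180.0, -0.0, -176.8]
contact_force: [-1.3, 0.8, 0.0]
finger_gap: 0.087
```

Emit:
step_arm(increments=[[1,1,0,0,0,0,0],[1,0,0,0,0,0,0]])

```text
t: 5.38
ee_pos: [0.5449, -0.0295, 0.0094]
tcp_rot: [180.0, -0.1, -176.8]
contact_force: [-3.3, 0.6, 2.2]
finger_gap: 0.0871
```

```bash
python3 - <<'E'
from h import *
print(status.state()['contact_force'],status.state()['ee_pos'])
for n in("top","side"): 
    im=cams.read_camera(n)[:,:,::-1]
    cv2.imwrite(f"pics/{n}3.png",im)
    a=im[150:240,220:400] if n=="top" else im[170:320,230:380]
    cv2.imwrite(f"pics/{n}3c.png",cv2.resize(a,None,fx=4,fy=4,interpolation=cv2.INTER_CUBIC))
E
```

```text
[-3.25777699  0.61652248  2.18002915] [ 0.54491837 -0.02951951  0.00942481]
```

View pics/top3c.png

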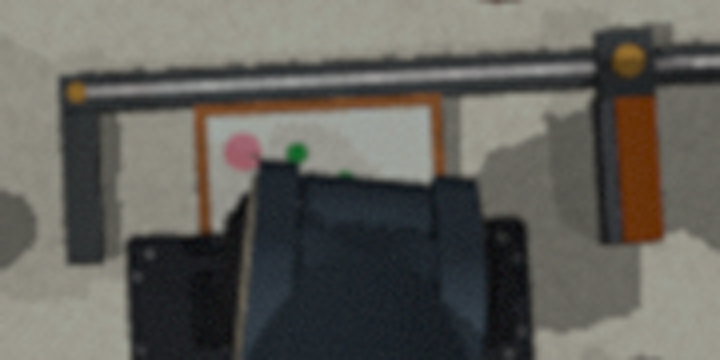

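View pics/side3c.png

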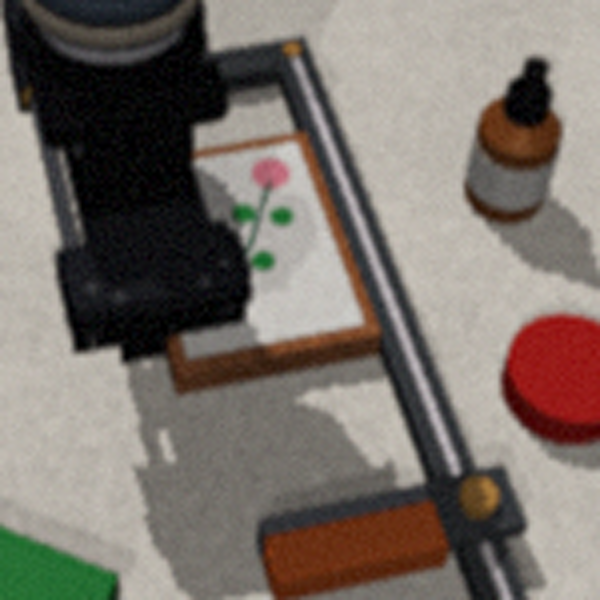

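Contact force is rising and TCP travel has stopped, so the panel has reached the fence. One more small nudge to make it fully flush, then back off.

Emit:
step_arm(increments=[[1,1.5,0,0,0,0,0],[1,0,0,0,0,0,0]])

```text
t: 5.65
ee_pos: [0.545, -0.0295, 0.0092]
tcp_rot: [180.0, -0.3, -176.8]
contact_force: [-7.5, 0.6, 5.6]
finger_gap: 0.0869
```

Emit:
step_arm(increments=[[1,-4,-0.2,0,0,0,0],[1,-8,-0.5,0,0,0,0],[1,-12,-0.7,0,0,0,0],[0,-12,-0.7,10,0,0,0],[0,0,0,25,0,0,0],[0,0,0,25,0,0,0],[0,0,-20,0,0,0,0],[0,0,-30,0,0,0,0]])

```text
t: 6.32
ee_pos: [0.5139, -0.0791, 0.0716]
tcp_rot: [179.9, 0.4, -176.4]
contact_force: [-0.2, -0.8, -1.1]
finger_gap: 0.0613
```

Emit:
step_arm(increments=[[0,0,-35,0,0,0,0],[0,0,-35,0,0,0,0],[0,0,-35,0,0,0,0],[0,20,-30,0,0,0,0],[0,30,-20,0,0,0,0],[0,0,0,0,0,0,0]])

```text
t: 6.82
ee_pos: [0.5669, -0.2431, 0.0708]
tcp_rot: [-179.6, 0.5, -177.0]
contact_force: [1.3, -0.3, 0.7]
finger_gap: 0.0221
```

```bash
python3 - <<'E'
from h import *
s=status.state();print(s['ee_pos'],s['tcp_rot'],s['finger_gap'])
for n in("top","side"): 
    im=cams.read_camera(n)[:,:,::-1]
    cv2.imwrite(f"pics/{n}4.png",im)
    a=im[150:300,220:420] if n=="top" else im[170:370,200:400]
    cv2.imwrite(f"pics/{n}4c.png",cv2.resize(a,None,fx=3,fy=3,interpolation=cv2.INTER_CUBIC))
t=cv2.imread("pics/top4.png")[:,:,::-1].copy()
P=far_edge(t,274,327,172,190);print(P[:,1]);F=tof(plane("top",P,.02));k=np.polyfit(F[:,1],F[:,0],1)
print(F[:,0].mean().round(4),"slope deg",np.degrees(np.arctan(k[0])))
E
```

```text
[ 0.56688585 -0.24306436  0.07075502] [-179.62775567    0.51202465 -177.04790869] 0.022115843438613784
[176. 176. 175. 175. 175. 175. 175. 175. 175. 174. 174. 174. 174. 174.
 174. 173. 173. 173.]
0.0008 slope deg -0.2836245497980698
```

View pics/top4c.png

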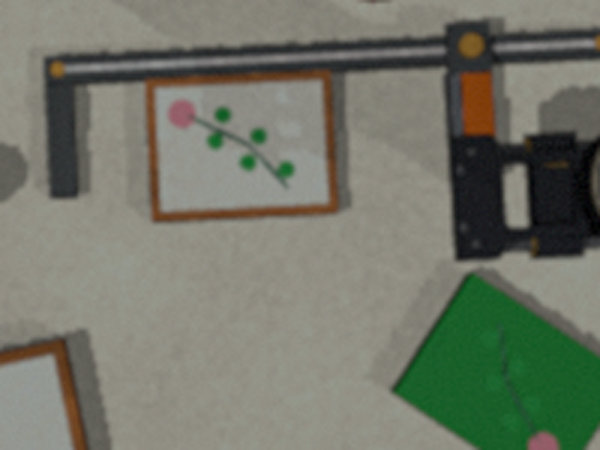

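View pics/side4c.png

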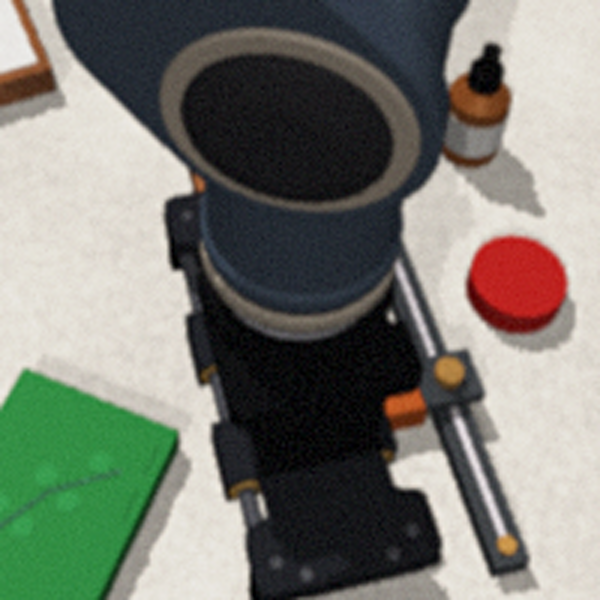

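The panel is flush and parallel: the far edge is 0.8 mm from the fence line, within measurement error, at an angle of about -0.3°. Next I'll put the shut fingers behind the orange bar.

Emit:
step_arm(increments=[[0,15,-2,0,0,0,0],[0,20,0,0,0,0,0],[0,15,0,0,0,0,0],[0,0,0,0,0,0,0],[0,0,0,0,0,0,0]])

```text
t: 7.33
ee_pos: [0.6111, -0.2371, 0.0693]
tcp_rot: [180.0, -0.0, -176.7]
contact_force: [-0.4, 0.4, 0.0]
finger_gap: 0.0004
```

```bash
python3 - <<'E'
from h import *
s=status.state();print(s['ee_pos'],s['tcp_rot'],s['finger_gap'],tof(s['ee_pos']))
for n in("top","side"): 
    im=cams.read_camera(n)[:,:,::-1]
    cv2.imwrite(f"pics/{n}5.png",im)
    a=im[130:280,260:460] if n=="top" else im[200:400,240:440]
    cv2.imwrite(f"pics/{n}5c.png",cv2.resize(a,None,fx=3,fy=3,interpolation=cv2.INTER_CUBIC))
E
```

```text
[ 0.61109118 -0.23709439  0.06928035] [ 1.79958118e+02 -3.51286946e-02 -1.76655698e+02] 0.0004292341504800342 [[-0.05312813 -0.31952691]]
```

View pics/side5c.png

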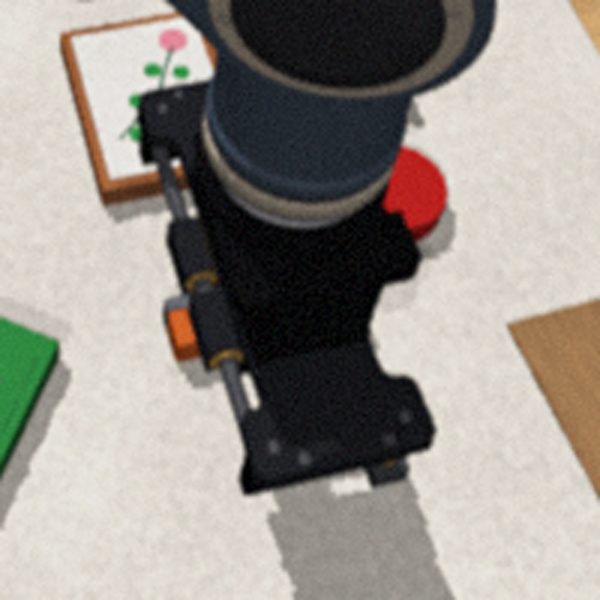

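The fingers are shut and just behind the bar. I'll shift to the bar's middle, back off a little and go down.

Emit:
step_arm(increments=[[0,7,-10,0,0,0,0],[0,0,0,-18,0,0,0],[0,0,0,-18,0,0,0],[0,0,0,-13,0,0,0],[0,0,0,-8,0,0,0],[0,0,0,0,0,0,0],[0,0,0,0,0,0,0]])

```text
t: 8.02
ee_pos: [0.618, -0.2486, 0.0124]
tcp_rot: [180.0, -0.0, -176.8]
contact_force: [0.2, 0.8, 0.4]
finger_gap: 0.0005
```

```bash
python3 - <<'E'
from h import *
s=status.state();print(tof(s['ee_pos']))
im=cams.read_camera("top")[:,:,::-1];cv2.imwrite("pics/top6.png",im);cv2.imwrite(f"pics/top6c.png",cv2.resize(im[130:280,260:460],None,fx=3,fy=3))
E
```

```text
[[-0.0468957  -0.33138402]]
```

View pics/top6c.png

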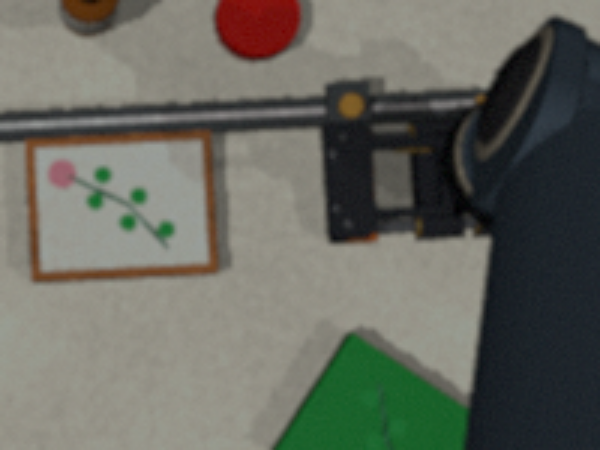

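Emit:
step_arm(increments=[[0,-0.5,8,-2,0,0,0],[0,-0.4,8,0,0,0,0],[0,-0.4,8,0,0,0,0],[0,-0.3,5,0,0,0,0],[0,-0.3,6,0,0,0,0],[0,-0.3,6,0,0,0,0],[0,-0.4,6,0,0,0,0],[0,-0.3,6,0,0,0,0]])

```text
t: 8.73
ee_pos: [0.6159, -0.1957, 0.0109]
tcp_rot: [-180.0, 0.1, -176.8]
contact_force: [1.0, -1.8, 0.2]
finger_gap: 0.0003
```

Emit:
step_arm(increments=[[0,-0.4,7,0,0,0,0],[0,-0.4,7,0,0,0,0],[0,-0.4,7,0,0,0,0],[0,-0.4,7,0,0,0,0],[0,-0.4,7,0,0,0,0],[0,-0.3,5,0,0,0,0],[0,-0.2,4,0,0,0,0],[0,0,0,0,0,0,0]])

```text
t: 9.4
ee_pos: [0.6127, -0.1499, 0.0104]
tcp_rot: [179.9, -0.1, -176.7]
contact_force: [-0.3, -0.1, -0.1]
finger_gap: 0.0006
```

```bash
python3 - <<'E'
from h import *
s=status.state();print(tof(s['ee_pos']),s['contact_force'])
im=cams.read_camera("top")[:,:,::-1];cv2.imwrite("pics/top7.png",im);cv2.imwrite(f"pics/top7c.png",cv2.resize(im[130:280,230:430],None,fx=3,fy=3))
im=cams.read_camera("side")[:,:,::-1];cv2.imwrite("pics/side7.png",im);cv2.imwrite(f"pics/side7c.png",cv2.resize(im[150:350,220:420],None,fx=3,fy=3))
E
```

```text
[[-0.04668257 -0.23253593]] [-0.27556781 -0.0955088  -0.08606699]
```

View pics/top7c.png

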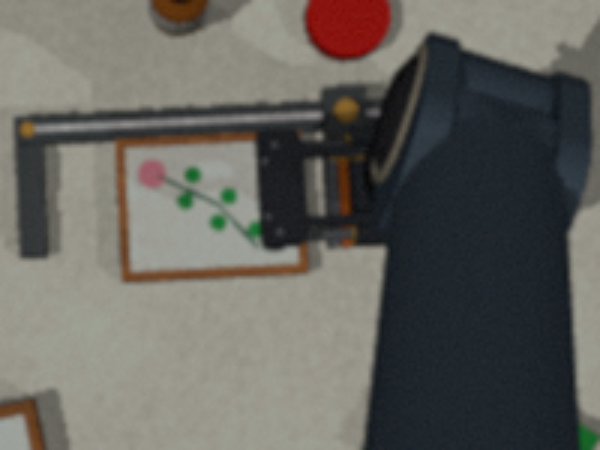

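View pics/side7c.png

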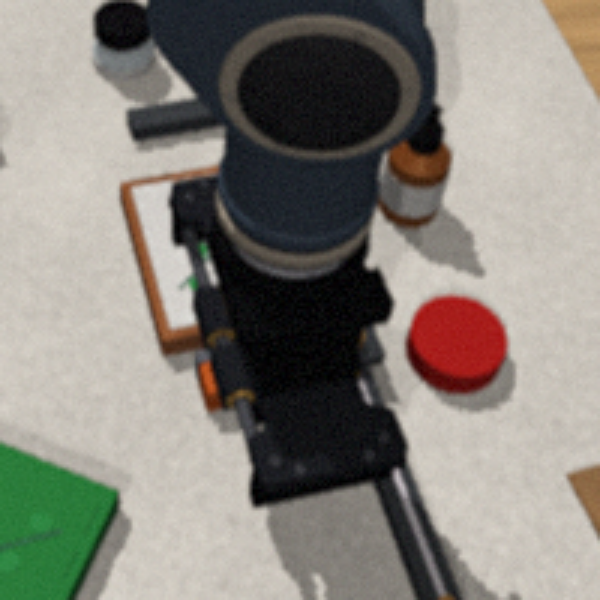

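The stop is following and its pad is close to the panel. I'll keep pushing more slowly.

Emit:
step_arm(increments=[[0,-0.3,5,0,0,0,0],[0,-0.3,5,0,0,0,0],[0,-0.2,4,0,0,0,0],[0,-0.2,4,0,0,0,0],[0,-0.3,5,0,0,0,0],[0,-0.3,5,0,0,0,0],[0,-0.3,5,0,0,0,0],[0,-0.3,5,0,0,0,0]])

```text
t: 10.17
ee_pos: [0.6102, -0.1133, 0.0103]
tcp_rot: [180.0, -0.1, -176.8]
contact_force: [-1.6, -2.7, -1.4]
finger_gap: 0.0009
```

Emit:
step_arm(increments=[[0,-0.3,5,0,0,0,0],[0,-0.2,4,0,0,0,0],[0,-0.2,3,0,0,0,0],[0,0,0,0,0,0,0]])

```text
t: 10.5
ee_pos: [0.6104, -0.1002, 0.0107]
tcp_rot: [179.9, 0.0, -176.7]
contact_force: [-0.1, -0.8, 0.1]
finger_gap: 0.0006
```

```bash
python3 - <<'E'
from h import *
s=status.state();print(tof(s['ee_pos']),s['contact_force'])
im=cams.read_camera("top")[:,:,::-1];cv2.imwrite("pics/top8.png",im);cv2.imwrite(f"pics/top8c.png",cv2.resize(im[130:280,230:430],None,fx=3,fy=3))
E
```

```text
[[-0.04621833 -0.18278328]] [-0.07450743 -0.82946349  0.11689082]
```

View pics/top8c.png

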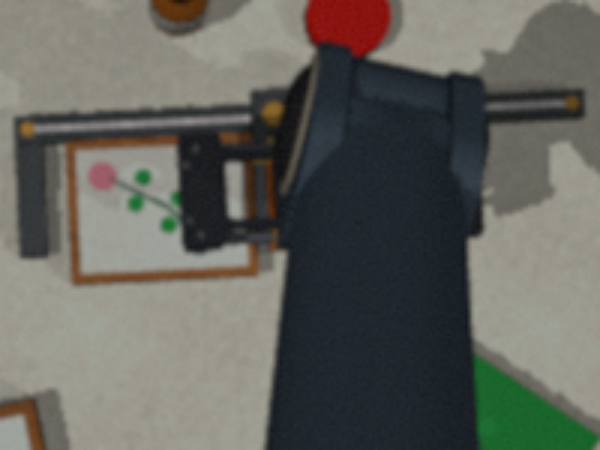

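The panel is moving with the stop and still lies along the fence. About 13 mm to the end stop remains.

Emit:
step_arm(increments=[[0,-0.2,3,0,0,0,0],[0,-0.2,3,0,0,0,0],[0,-0.1,2,0,0,0,0],[0,0,1,0,0,0,0],[0,0,0,0,0,0,0]])

```text
t: 10.97
ee_pos: [0.6105, -0.0924, 0.011]
tcp_rot: [-180.0, 0.1, -176.8]
contact_force: [2.3, -1.7, -0.3]
finger_gap: 0.0005
```

Emit:
step_arm(increments=[[0,0,1,0,0,0,0],[0,-0.1,1,0,0,0,0],[0,0,0,0,0,0,0]])

```text
t: 11.22
ee_pos: [0.6101, -0.0906, 0.0109]
tcp_rot: [-180.0, 0.1, -176.8]
contact_force: [2.4, -2.6, -0.1]
finger_gap: 0.0004
```

```bash
python3 - <<'E'
from h import *
s=status.state();print(tof(s['ee_pos']),s['contact_force'])
im=cams.read_camera("top")[:,:,::-1];cv2.imwrite("pics/top9.png",im);cv2.imwrite(f"pics/top9c.png",cv2.resize(im[150:240,220:350],None,fx=5,fy=5))
m=brown(im[:,:,::-1].copy());U=[np.where(m[v,238:270])[0][0]+238 for v in range(184,212,4)];print(U)
E
```

```text
[[-0.04593634 -0.17320086]] [ 2.37284335 -2.57952081 -0.06387625]
[np.int64(247), np.int64(247), np.int64(248), np.int64(248), np.int64(248), np.int64(248), np.int64(249)]
```

View pics/top9c.png

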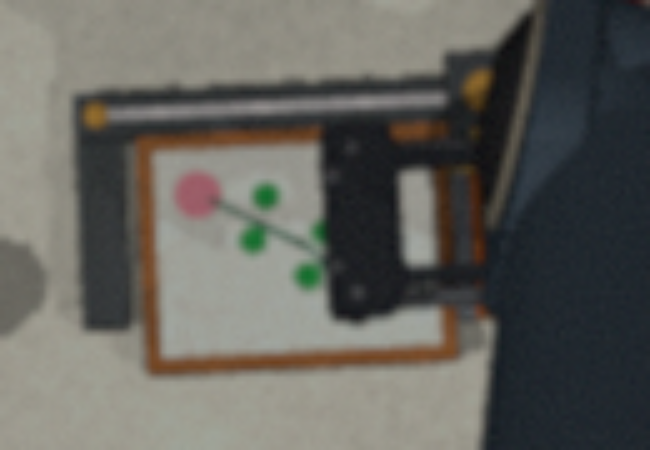

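About 3 mm left. I'll go in 1 mm steps and watch the force.

Emit:
step_arm(increments=[[0,-0.1,1,0,0,0,0],[0,0,1,0,0,0,0],[0,0,0,0,0,0,0]])

```text
t: 11.52
ee_pos: [0.6095, -0.0884, 0.0107]
tcp_rot: [180.0, 0.0, -176.8]
contact_force: [0.7, -3.1, 1.3]
finger_gap: 0.0004
```

Emit:
step_arm(increments=[[0,-0.1,1,0,0,0,0],[0,0,0,0,0,0,0]])

```text
t: 11.68
ee_pos: [0.6092, -0.0873, 0.0106]
tcp_rot: [180.0, -0.0, -176.8]
contact_force: [1.6, -2.8, 0.3]
finger_gap: 0.0007
```

Emit:
step_arm(increments=[[0,0,1,0,0,0,0],[0,0,0,0,0,0,0]])

```text
t: 11.85
ee_pos: [0.6091, -0.0865, 0.0105]
tcp_rot: [180.0, -0.0, -176.8]
contact_force: [1.0, -2.6, 1.9]
finger_gap: -0.0
```

Emit:
step_arm(increments=[[0,0,1,0,0,0,0],[0,0,0,0,0,0,0]])

```text
t: 12.02
ee_pos: [0.609, -0.0855, 0.0105]
tcp_rot: [180.0, -0.0, -176.8]
contact_force: [0.2, -2.5, 1.8]
finger_gap: 0.0003
```

Emit:
step_arm(increments=[[0,-0.1,1,0,0,0,0],[0,0,0,0,0,0,0]])

```text
t: 12.18
ee_pos: [0.609, -0.0845, 0.0105]
tcp_rot: [180.0, -0.0, -176.8]
contact_force: [-0.7, -2.3, 2.3]
finger_gap: 0.0008
```

Emit:
step_arm(increments=[[0,0,1,0,0,0,0],[0,0,0,0,0,0,0]])

```text
t: 12.35
ee_pos: [0.609, -0.0845, 0.0105]
tcp_rot: [-179.9, -0.0, -176.8]
contact_force: [0.5, -4.6, 0.3]
finger_gap: 0.0003
```

```bash
python3 - <<'E'
from h import *
s=status.state();print(tof(s['ee_pos']),s['contact_force'])
im=cams.read_camera("top")[:,:,::-1];cv2.imwrite("pics/top10.png",im);cv2.imwrite(f"pics/top10c.png",cv2.resize(im[150:240,220:350],None,fx=5,fy=5))
m=brown(im[:,:,::-1].copy());U=[int(np.where(m[v,238:270])[0][0]+238) for v in range(184,212,4)];print(U)
E
```

```text
[[-0.04674202 -0.16704287]] [ 0.47650993 -4.61912157  0.30230653]
[244, 244, 244, 245, 245, 245, 245]
```

View pics/top10c.png

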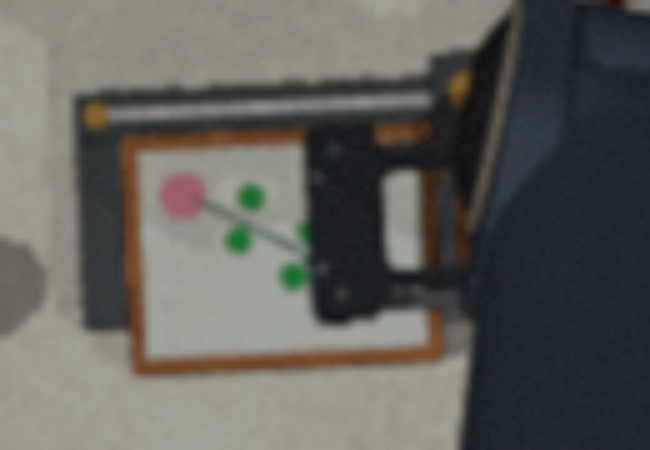

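The motion stopped and the force jumped to 4.6 N, so the panel is against the end stop. I'll give one slightly firmer press, then back straight off and lift clear.

Emit:
step_arm(increments=[[0,0,1.5,0,0,0,0],[0,0,0,0,0,0,0]])

```text
t: 12.57
ee_pos: [0.609, -0.0845, 0.0106]
tcp_rot: [-179.9, -0.0, -176.8]
contact_force: [0.4, -7.0, 0.7]
finger_gap: 0.0004
```

Emit:
step_arm(increments=[[0,0.1,-4,0,0,0,0],[0,0.4,-8,0,0,0,0],[0,0.6,-12,0,0,0,0],[0,0.8,-15,0,0,0,0],[0,0,-5,15,0,0,0],[0,0,0,25,0,0,0],[0,0,0,30,0,0,0],[0,0,0,30,0,0,0]])

```text
t: 13.23
ee_pos: [0.6103, -0.1277, 0.111]
tcp_rot: [180.0, -0.1, -176.9]
contact_force: [0.4, 0.3, -1.0]
finger_gap: 0.0004
```

Emit:
step_arm(increments=[[0,-10,-35,10,0,0,0],[0,-10,-35,10,0,0,0],[0,-10,-35,10,0,0,0],[0,-10,-35,10,0,0,0],[0,-10,-35,10,0,0,0],[0,-10,-35,10,0,0,0],[0,0,0,0,0,0,0],[0,0,0,0,0,0,0]])

```text
t: 13.9
ee_pos: [0.5491, -0.3408, 0.1713]
tcp_rot: [-179.9, 0.0, -177.2]
contact_force: [0.2, 0.9, -0.4]
finger_gap: 0.0
```

```bash
python3 - <<'E'
from h import *
s=status.state();print(s['ee_pos'],s['contact_force'],s['qd'].round(1))
for n in("top","side"):
    im=cams.read_camera(n)[:,:,::-1];cv2.imwrite(f"pics/{n}11.png",im)
    a=im[100:250,190:390] if n=="top" else im[150:340,200:400]
    cv2.imwrite(f"pics/{n}11c.png",cv2.resize(a,None,fx=3.8 if n=="top" else 3,fy=3.8 if n=="top" else 3,interpolation=cv2.INTER_CUBIC))
t=cv2.imread("pics/top11.png")[:,:,::-1].copy()
P=far_edge(t,254,300,170,190);F=tof(plane("top",P,.02));k=np.polyfit(F[:,1],F[:,0],1);print("far",F[:,0].mean(),np.degrees(np.arctan(k[0])),P[:,1])
m=brown(t);V=range(184,215,3);U=[int(np.where(m[v,238:270])[0][0]+238) for v in V];F=tof(plane("top",list(zip(U,V)),.02));print("left",F[:,1].mean(),np.degrees(np.arctan(np.polyfit(F[:,0],F[:,1],1)[0])),U)
for nm,z,f in(("bottle",.09,(289,128)),("jar",.045,(203,211)),("tin",.022,(346,135))):
    a=cv2.imread("pics/top0.png")[f[1]-18:f[1]+18,f[0]-18:f[0]+18].astype(float);b=cv2.imread("pics/top11.png")[f[1]-18:f[1]+18,f[0]-18:f[0]+18].astype(float)
    print(nm,cv2.phaseCorrelate(a.mean(2),b.mean(2)))
E
```

```text
[ 0.54906635 -0.3408268   0.17132887] [ 0.21405361  0.94120678 -0.44018241] [-3.   0.4 -3.8  1.5 -1.1  0.  -0.4]
far 0.0009916114188361401 0.19225849046293242 [177. 176. 176. 176. 176. 176. 176. 176. 175. 175. 175. 175. 175. 175.
 175. 174.]
left 0.002746348587692217 0.6993046507542271 [244, 244, 244, 244, 245, 245, 245, 245, 245, 245, 246]
bottle ((-0.03823643267691068, 0.05007535249207962), 0.8275519651702397)
jar ((-0.16994189304960372, -0.24461796391877755), 0.9140114252950561)
tin ((0.11869172459775612, -0.1388467949092238), 0.9340680572646702)
```

View pics/top11c.png

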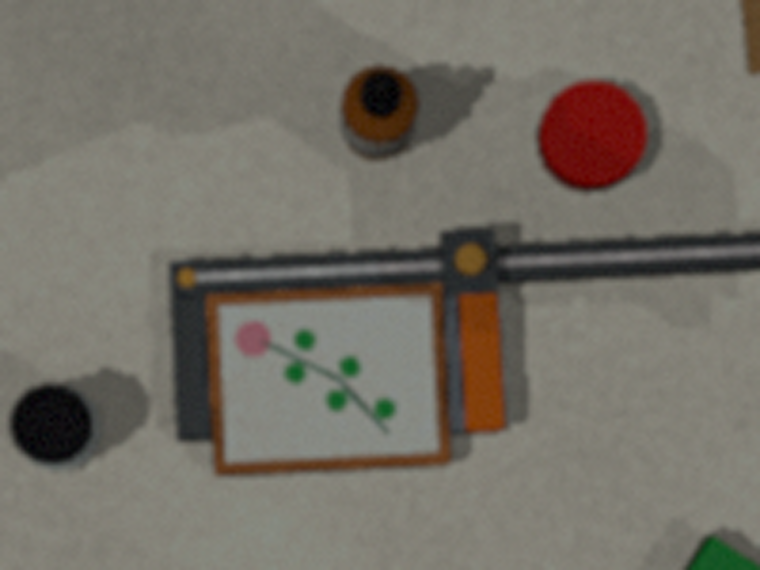

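View pics/side11c.png

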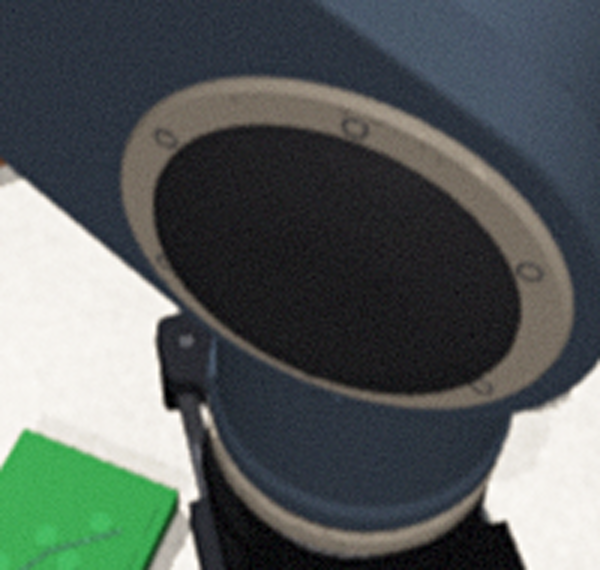

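The top view shows the panel against the fence (edge row about 175) and the end stop (column about 245), with the grey pad touching its right edge. The bottle, jar and tin haven't moved. The arm blocks the side view, so I'll move it aside for one last look.

Emit:
step_arm(increments=[[0,-15,-35,5,0,0,0],[0,-15,-35,5,0,0,0],[0,-15,-35,5,0,0,0],[0,-15,-35,5,0,0,0],[0,-15,-35,5,0,0,0],[0,-15,-35,5,0,0,0],[0,0,0,0,0,0,0],[0,0,0,0,0,0,0]])

```text
t: 14.67
ee_pos: [0.4597, -0.5474, 0.2]
tcp_rot: [180.0, -0.1, -176.9]
contact_force: [0.9, 0.5, -0.5]
finger_gap: 0.0006
```

```bash
python3 - <<'E'
from h import *
im=cams.read_camera("side")[:,:,::-1];cv2.imwrite("pics/side12.png",im)
cv2.imwrite("pics/side12c.png",cv2.resize(im[140:340,210:410],None,fx=3,fy=3,interpolation=cv2.INTER_CUBIC))
E
```

```text
(no output)
```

View pics/side12c.png

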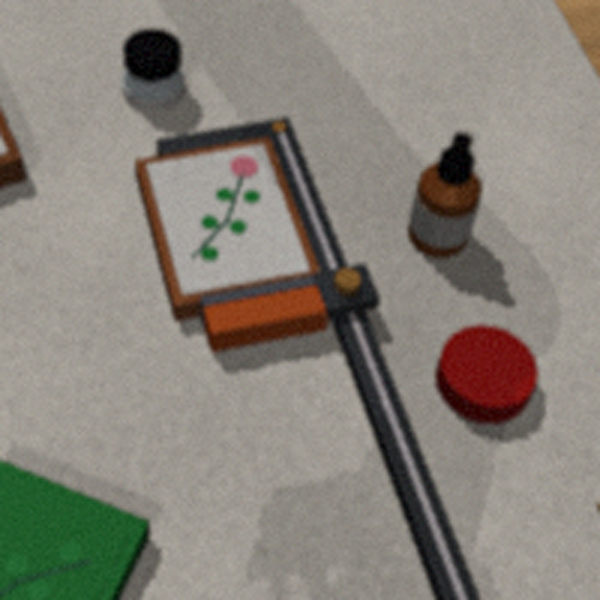

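The side view agrees: the panel lies flat against the fence and end stop, the orange stop is against its near side, and the bystanders are still standing.

```bash
python3 -c "
from cell import sign_off
print(sign_off())"
```

```text
the job is handed in; nothing more can be done
None
```

The panel is seated squarely between the fence's end stop and the orange stop, and I handed the job in at about 15 s of the 48 s allowed. I pushed the panel flush to the fence with the two open fingertips. Then I pushed the stop's outer side with the shut fingers until it carried the panel up to the end stop. Nothing was pinched or lifted.

**Contact:** both pushes ended with the tool stopped and the force rising, about 7.5 N in x at the fence and 7 N at the end stop.

**Last checks:**
- **Fence:** the far edge measured 1 mm from the fence line and within 0.3° of parallel.
- **End stop:** the panel's left edge came out 2.7 mm past the end-stop face and 0.7° off. That is physically impossible. It fits within about one pixel (2 mm) plus the 2 mm calibration error.
- **Stop and panel:** in both views the stop's pad appears to touch the panel. I did not measure the stop's final position along the fence.
- **Bystanders:** the bottle, jar and tin shifted less than 0.3 pixel between the first and last pictures, so they were not moved.

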